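# Make room on the tool rail and hang the mallet back between its neighbours

## Task

The wooden mallet standing on the bench belongs on the empty hook of the tool rail, but the sliding hooks have been bunched up so tightly that it does not fit. Slide the neighbouring hooks apart by their black tabs, then hang the mallet by the hole in its handle on the empty hook, so that it hangs straight and still and touches none of the other tools. Do not knock the hung tools into a wide swing, drop or topple the mallet, or disturb the other things on the bench.

Things in the scene. Friction and masses are not known exactly. Their poses are not given: they have to be found in the camera images.
- mallet_hole (a point): Centre of the 26 mm hanging hole in the mallet's handle end, 179 mm above the face it stands on; also where to grip: there the handle end is a paddle 22 mm (x) by 42 mm (y), from 157 to 201 mm up; grip across y. Axes: z along the handle toward its end (up), x along the hole and along the head. The mallet is symmetric under a half turn about z.
- mallet: Beech joiner's mallet, about 0.3 kg, standing upside down on its square head, handle up, 201 mm tall. Origin at the centre of the face it stands on, axes as for mallet_hole. Head 104 mm (x) by 66 mm (y) by 56 mm high; handle shaft 22 mm (x) by 28 mm (y).
- hook_seat (a point): Point on the centre line of the empty hook's 8 mm thick level peg, 238 mm above the bench; y along the rail, -x out along the peg to its free end, z up. The peg runs from 27 mm behind this point (plate) to 21 mm in front, then turns up; its tip is 31 mm in front and 11 mm above the centre line at most. A 26 mm hole hung on it has its centre 9 mm below the line.
- hook_empty: Sliding carrier of the empty hook. Origin on the rail's axis, 230 mm above the bench; y along the rail, -x the hook side (faces the robot), z up. All five carriers are alike: 46 mm wide (y), 21 mm deep (x), cap 16.5 mm above the origin; on it, centred, stands a black finger tab 10 mm (y) by 22 mm (x), 16 to 37 mm above the origin, to push it by.
- rack: The fixed tool rail standing on the bench: a flat steel bar along y between two posts, inner faces 430 mm apart, tops 265 mm up. Origin on the bench under the bar's middle; -x is the hook side. The five carriers slide on the bar stiffly (about 1 N each) and stay where left; they cannot pass but push one another along, up to the posts.
- hook_scraper: Sliding carrier, just like hook_empty's, from whose hook the scraper hangs: flat steel scraper with a turned dark wooden handle, 44 mm wide blade; the tool hangs about 37 mm in front of the rail's axis and reaches from about 12 mm above the carrier's origin to 180 mm below it. Origin and axes as for hook_empty.
- scraper (a joint): Swing of the hung scraper about its peg, sideways along the rail, rad; 0 hangs straight.
- hook_brush: Sliding carrier, just like hook_empty's, from whose hook the brush hangs: bench brush with a wooden handle and 44 mm wide black bristles; the tool hangs about 37 mm in front of the rail's axis and reaches from about 12 mm above the carrier's origin to 180 mm below it. Origin and axes as for hook_empty.
- brush (a joint): Swing of the hung brush about its peg, sideways along the rail, rad; 0 hangs straight.
- hook_hammer: Sliding carrier, just like hook_empty's, from whose hook the hammer hangs: club hammer with a wooden handle and a dark steel head 40 mm wide along the rail, 88 mm long across it; the tool hangs about 37 mm in front of the rail's axis and reaches from about 12 mm above the carrier's origin to 180 mm below it. Origin and axes as for hook_empty.
- hammer (a joint): Swing of the hung hammer about its peg, sideways along the rail, rad; 0 hangs straight.
- hook_spanner: Sliding carrier, just like hook_empty's, from whose hook the spanner hangs: flat steel open-jawed spanner, 44 mm wide at its jaw; the tool hangs about 37 mm in front of the rail's axis and reaches from about 12 mm above the carrier's origin to 180 mm below it. Origin and axes as for hook_empty.
- spanner (a joint): Swing of the hung spanner about its peg, sideways along the rail, rad; 0 hangs straight.
- tape_roll: Bystander: wide roll of tape lying flat, 96 mm across, 48 mm high. Origin at the centre of its underside.
- stamp: Bystander: hand stamp with a turned wooden handle, 26 x 50 x 74 mm high, standing. Origin at the centre of its underside.
- ink_pad: Bystander: closed flat ink pad tin, 73 x 113 x 15 mm. Origin at the centre of its underside.
- masking_roll: Bystander: narrow roll of masking tape lying flat, 92 mm across, 25 mm high. Origin at the centre of its underside.
- box_cutter: Bystander: snap-blade cutter, 23 x 156 x 15 mm, lying. Origin at the centre of its underside.
- marker: Bystander: marker pen, 17 x 135 x 16 mm, lying. Origin at the centre of its underside.
- scissors: Bystander: scissors, 87 x 199 x 9 mm, lying. Origin at the centre of its underside.

How it is judged:
At the end, for the whole second after the job is handed in: The mallet hangs by its handle hole on the empty hook (hole centre within 20 mm of the seat along the peg, 8 mm sideways, 4 to 14 mm below the peg line), upright within 0.12 rad, at rest, touching no hung tool or its hook; the four hung tools hang straight within 0.1 rad (x of mallet_hole in the frame of hook_seat between -0.02 and 0.02 m and y of mallet_hole in the frame of hook_seat between -0.008 and 0.008 m and z of mallet_hole in the frame of hook_seat between -0.014 and -0.004 m and angle between mallet_hole's own z axis and vertical below 0.12 rad and value of joint scraper between -0.1 and 0.1 rad and value of joint brush between -0.1 and 0.1 rad and value of joint hammer between -0.1 and 0.1 rad and value of joint spanner between -0.1 and 0.1 rad and contact force between mallet and hook_scraper below 0.05 N and contact force between mallet and hook_brush below 0.05 N and contact force between mallet and hook_hammer below 0.05 N and contact force between mallet and hook_spanner below 0.05 N and linear speed of mallet below 0.03 m/s and angular speed of mallet below 0.3 rad/s).
It fails at once if a hung tool is knocked into a swing of more than 0.4 rad (23 degrees) (value of joint any of scraper, brush, hammer, spanner above 0.4 rad or value of joint any of scraper, brush, hammer, spanner below -0.4 rad).
It fails at once if the mallet is tipped more than 0.6 rad (34 degrees) from upright (angle between mallet_hole's own z axis and vertical above 0.6 rad).
It fails at once if another thing on the bench is moved more than 30 mm (distance of any of tape_roll, stamp, ink_pad, masking_roll, box_cutter, marker, scissors from where it was at the start of the episode above 0.03 m).
It also fails if it takes over 61 s, if anything falls off the work surface, if the arm or the gripper's body presses on something with over 40 N, if the wrist force passes 120 N, or if a joint passes its speed limit or range.

## Robot

A 7-joint arm with a two-finger parallel gripper is mounted at the origin on a cart in front of the work surface, level with it; the furniture and walls round the work are solid. World frame = base frame: x ahead of the robot, y to its left, z up, the work surface at z = 0. Lengths are in m, angles in rad, forces in N, time in s.
With the tool pointing down it reaches from about 0.425 to 1.025 m from the base axis. Payload 3.6 kg.
Tool frame: the origin (TCP) lies on the centre line of the jaws, within the pads' length; the fingertips stand 25 mm ahead of it and the grasp point (between the pads) lies 6 mm ahead of it; z points along the fingers, y is the direction in which the jaws open and shut (so a half turn about z gives the same grasp; the last joint's range is limited). The gripper opens to 85 mm and grips with 20 to 120 N. Pads are 22 mm wide; open, the fingers measure 114 mm over their backs; the gripper's body (76 mm by 85 mm) begins 54 mm behind the grasp point. The pads swing forward as they close: fully open they stand 13 mm farther back than shut.
Start: joints at [-1.288, 0.591, 0.048, 1.609, -0.033, 0.943, -0.034], TCP at [0.267, 0.674, 0.256] pointing down, gripper open.
Joint ranges: [-2.69, 2.69], [-0.47, 2.24], [-1.27, 1.36], [0.19, 2.51], [-1.53, 4.68], [0.08, 2.07], [-3.09, 3.09]. Speed limits (rad/s): [2.57, 2.57, 3.14, 3.14, 3.14, 3.14, 3.14].

## Interface

Orientations are given as a unit quaternion [x, y, z, w].
In Python, from station import * gives the robot as it stands.
- The arm moves only by the shell command python3 -m jog 'ROWS' [OPENING] [FORCE]. ROWS is JSON, a list of rows, each a list of 6 numbers: the shift along the tool's x, y, z in mm, then the turn, a rotation vector about the tool's x, y, z in rad. A call has 1 to 12 rows; each row is the pose to reach, as a shift and turn from the pose commanded when the call began, along the tool's axes at that moment; what a row does not reach only later rows make up. A row lasts 1/10 s, in which the tool goes at most 50 mm and 8.59 degrees, less where a joint would pass 70% of its speed; a pose out of reach is approached as far as the arm can. A call with a gripper value outside its range is refused whole. OPENING is the finger opening in mm, from 0 to 85.4, set as the call begins (- or left out, the last holds). The fingers move at their own pace and stop on an object; FORCE is the grip in N (left out, the last holds). Time passes only in rows, so rows that repeat a pose let the fingers close. It gives the time, the measured TCP pose, the force and the opening at its end, in the units of the state.
- get_state(): the state, without advancing time (a new reading comes with each control period).
- get_image(name): name is "side" or "top" or "wrist"; returns the picture (384x512x3 uint8, blue, green, red); there is no depth.
- calibration(name): a dict with "intrinsics" (3x3 intrinsics, pixels), "R" (3x3) and "t" (3): a world point X has camera coordinates R X + t; the wrist camera has in their place "mount" (4x4, takes a point from camera to tool coordinates, whose origin is the TCP and whose axes are the flange's). Camera axes: x right, y down, z forward; pixel columns grow to the right and rows downward; lengths in m; the calibration is good to about 2 mm. A picture is of the moment at which its call begins: read the wrist's pose just before it. calibration takes no time and is no camera call.
- close_job(): hands the job in, once; it reports no verdict.
The state is a dict: "t": time; "q": joint angles; "dq": joint speeds; "joint_efforts": joint torques, N m; "tcp_pos": TCP position; "eef_rot": TCP orientation; "contact_force": force on the tool from outside, world axes, zero at the start; "ft_torque": the same for the moment, N m; "finger_gap": finger opening in m.
Only numpy, scipy, OpenCV 4.12 (cv2) and the standard library are available. Lean on these libraries where they do the work, as an engineer would, in place of code of your own. Each camera call takes 0.05 s, during which the arm holds its last target.

## Working session

There is one attempt and no reset: what is moved stays moved. The work goes in short steps, Python scripts to look and compute and a shell command to move; the robot and the scene stay as the last step left them, time stands still between calls to the robot, and variables do not carry over. Pictures are saved under pics/ and viewed, and the job is handed in when it is done.

```bash
ls; mkdir -p pics; python3 - <<'E'
from station import *
import cv2,json
s=get_state()
print({k:(v if not hasattr(v,'tolist') else v.tolist()) for k,v in s.items()})
for n in ("side","top","wrist"):
    im=get_image(n); cv2.imwrite(f"pics/{n}0.png",im)
    print(n,calibration(n))
E
```

```text
pics
{'t': 0.0, 'q': [-1.2874866930846027, 0.5920697921312421, 0.048288695208434915, 1.6098329334138952, -0.03329483281678675, 0.9427038803228799, -0.03368655336664466], 'dq': [0.000325166208095695, -0.00017375734465814105, -0.002602071174824541, 9.014155233171033e-05, -0.001213574508872298, -0.0008810961204222835, 0.0005852596045456702], 'joint_efforts': [-0.00013659073829330737, -54.86912727355957, 1.5455833822488785, -19.81285572052002, 0.009199477499350905, 0.00851765857078135, 4.490081266794732e-06], 'tcp_pos': [0.26646842112703645, 0.6734217947528478, 0.255172193520567], 'eef_rot': [0.18724000065507906, 0.9823135760210694, -0.001094906147238865, -0.00014730890491224585], 'contact_force': [0.08840088498182129, 0.9075391590135559, 0.5323821247223843], 'ft_torque': [0.0009112468216504282, -0.003604774729613102, -0.021332271081294544], 'finger_gap': 0.08522215213051915}
side {'intrinsics': array([[433.92660798,   0.        , 255.24351869],
       [  0.        , 433.92660798, 186.78969115],
       [  0.        ,   0.        ,   1.        ]]), 'R': array([[-0.97655624, -0.21451992,  
[... 362 characters left out ...]
0.99991384, -0.00749153],
       [-0.99787515, -0.0102754 , -0.06433975],
       [ 0.06425723,  0.00816915, -0.99789993]]), 't': array([0.05894186, 0.50762137, 1.68469204])}
wrist {'intrinsics': array([[318.36096238,   0.        , 255.27999749],
       [  0.        , 318.36096238, 197.65938964],
       [  0.        ,   0.        ,   1.        ]]), 'mount': array([[-2.87168840e-04, -9.49023837e-01, -3.15204179e-01,
         8.07144422e-02],
       [ 9.99999654e-01, -5.18486795e-04,  6.50015450e-04,
         1.86676348e-03],
       [-7.80309361e-04, -3.15203884e-01,  9.49023658e-01,
        -1.17182943e-01],
       [ 0.00000000e+00,  0.00000000e+00,  0.00000000e+00,
         1.00000000e+00]])}
```

View pics/side0.png

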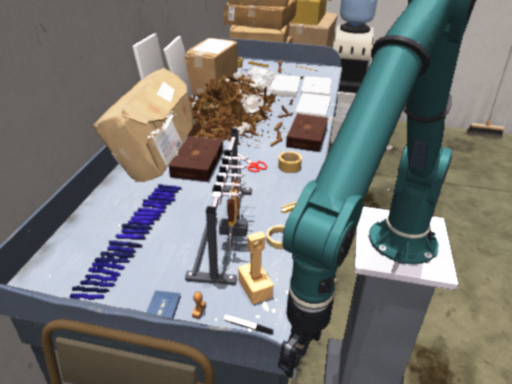

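View pics/top0.png

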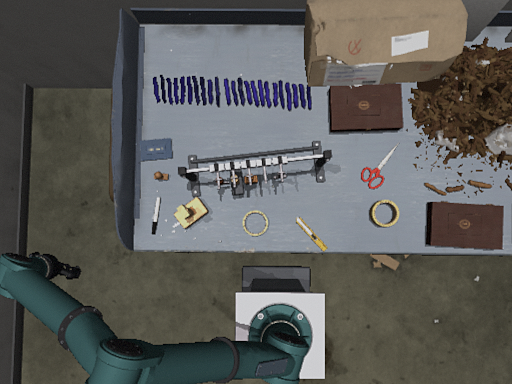

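View pics/wrist0.png

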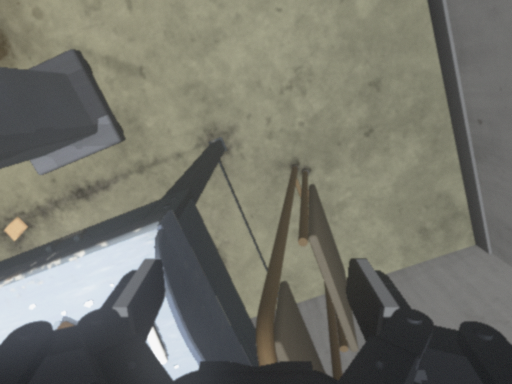

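The top view shows the rail from about (185,172) to (328,155), the mallet near (190,211), and bystanders around them. I'll zoom in.

```bash
python3 - <<'E'
import cv2
a=cv2.imread("pics/top0.png")[130:260,130:340]; cv2.imwrite("pics/topz.png",cv2.resize(a,None,fx=3.8,fy=3.8,interpolation=cv2.INTER_CUBIC))
a=cv2.imread("pics/side0.png")[120:345,170:310]; cv2.imwrite("pics/sidez.png",cv2.resize(a,None,fx=2.6,fy=2.6,interpolation=cv2.INTER_CUBIC))
E
```

```text
(no output)
```

View pics/topz.png

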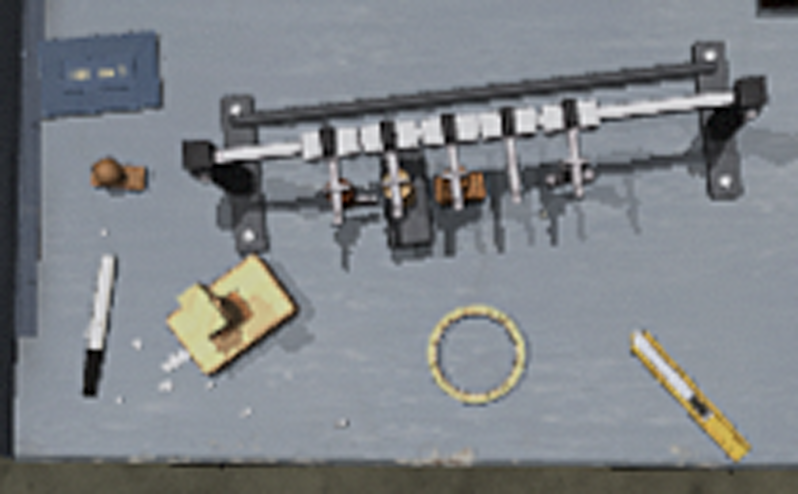

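View pics/sidez.png

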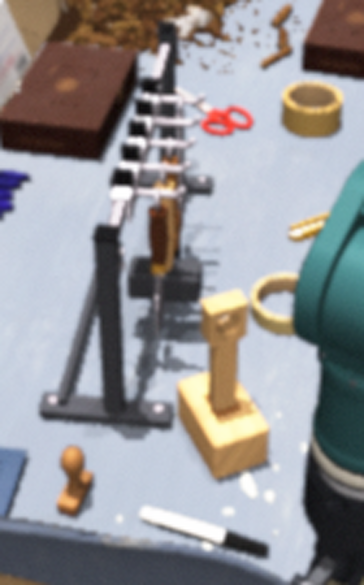

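```bash
cat > h.py <<'E'
from station import *
import numpy as np, cv2
from scipy.spatial.transform import Rotation as Ro
def cam(n,s=None):
    c=calibration(n); K=np.array(c["intrinsics"])
    if n!="wrist":
        R=np.array(c["R"]);t=np.array(c["t"]); return K,R,t
    s=s or get_state()
    M=np.array(c["mount"]);Rt=Ro.from_quat(s["eef_rot"]).as_matrix()
    Rc=Rt@M[:3,:3]; o=Rt@M[:3,3]+np.array(s["tcp_pos"])
    return K,Rc.T,-Rc.T@o
def onz(c,uv,z):
    K,R,t=c; d=R.T@np.linalg.inv(K)@np.array([uv[0],uv[1],1.]); o=-R.T@t
    return o+d*(z-o[2])/d[2]
def proj(c,X):
    K,R,t=c; p=K@(R@np.array(X)+t); return p[:2]/p[2]
def tri(obs):
    A=[];b=[]
    for c,uv in obs:
        K,R,t=c; o=-R.T@t; d=R.T@np.linalg.inv(K)@np.array([uv[0],uv[1],1.]); d/=np.linalg.norm(d)
        P=np.eye(3)-np.outer(d,d); A.append(P); b.append(P@o)
    A=np.array(A);b=np.array(b); X=np.linalg.solve(A.sum(0),b.sum(0))
    res=[np.linalg.norm(a@X-bb) for a,bb in zip(A,b)]
    return X,np.array(res)
def look(n,tag):
    s=get_state(); im=get_image(n); cv2.imwrite(f"pics/{tag}.png",im)
    np.savez(f"pics/{tag}.npz",K=cam(n,s)[0],R=cam(n,s)[1],t=cam(n,s)[2]); return im
def ld(tag):
    z=np.load(f"pics/{tag}.npz"); return z["K"],z["R"],z["t"]
def toolshift(Xt,yaw_x=None,s=None):
    "shift in tool axes mm and rotvec to target TCP; yaw_x = world angle of tool x axis (tool pointing down)"
    s=s or get_state(); R=Ro.from_quat(s["eef_rot"])
    d=R.inv().apply(np.array(Xt)-np.array(s["tcp_pos"]))*1000
    rv=None
    if yaw_x is not None:
        c,sn=np.cos(yaw_x),np.sin(yaw_x)
        T=np.column_stack([[c,sn,0],[sn,-c,0],[0,0,-1]])
        rv=(R.inv()*Ro.from_matrix(T)).as_rotvec()
    return d.round(1),rv
E
python3 - <<'E'
from h import *
c=cam("top")
f=lambda z:(130+z[0]/3.8-.5*0,130+z[1]/3.8)
for n,p in dict(s=(328,140),h=(390,131),b=(448,125),e=(508,119),sp=(571,110)).items(): print(n,onz(c,f(p),.267).round(3))
for p in [(198,155),(748,93)]: print("post",onz(c,f(p),.265).round(3))
print("mallet head top rect",[onz(c,f(p),.056).round(3) for p in [(168,320),(252,256),(298,303),(210,373)]])
print("paddle top",[onz(c,f(p),.201).round(3) for p in [(178,297),(203,282),(222,315),(196,330)]])
s=get_state();print(s["t"],s["tcp_pos"],Ro.from_quat(s["eef_rot"]).as_matrix().round(3))
E
```

```text
s [0.567 0.207 0.267]
h [0.575 0.157 0.267]
b [0.58  0.11  0.267]
e [0.586 0.062 0.267]
sp [0.593 0.011 0.267]
post [0.554 0.312 0.265]
post [ 0.609 -0.132  0.265]
mallet head top rect [array([0.424, 0.374, 0.056]), array([0.484, 0.298, 0.056]), array([0.441, 0.255, 0.056]), array([0.376, 0.335, 0.056])]
paddle top [array([0.441, 0.338, 0.201]), array([0.454, 0.317, 0.201]), array([0.426, 0.301, 0.201]), array([0.414, 0.322, 0.201])]
0.15 [0.266508   0.67357963 0.25537367] [[-0.93   0.368 -0.001]
 [ 0.368  0.93  -0.002]
 [-0.    -0.002 -1.   ]]
```

```bash
python3 - <<'E'
from h import *
y=np.deg2rad(187.1)
for X in [(.267,.674,.42),(.50,.05,.42)]: print(toolshift(X,y))
E
```

```text
(array([  -0.3,    0.3, -164.6]), array([-1.78824343e-03, -3.48504617e-04, -5.00617300e-01]))
(array([-446.5, -494.3, -163.7]), array([-1.78824343e-03, -3.48504617e-04, -5.00617300e-01]))
```

```bash
python3 -m jog '[[0,0,-40,0,0,0],[0,0,-85,0,0,-0.04],[0,0,-130,0,0,-0.08],[-20,-25,-164,0,0,-0.12],[-50,-55,-164,0,0,-0.18],[-82,-90,-164,0,0,-0.24],[-115,-126,-164,0,0,-0.30],[-148,-162,-164,0,0,-0.36],[-181,-198,-164,0,0,-0.42],[-214,-234,-164,0,0,-0.48],[-247,-270,-164,0,0,-0.50],[-280,-308,-164,0,0,-0.50]]' 0
python3 - <<'E'
from h import *
print(toolshift((.49,.05,.42),np.deg2rad(187.1)))
E
```

```text
t: 1.35
tcp_pos: [0.4139, 0.283, 0.4202]
eef_rot: [-0.062, 0.998, 0.0, 0.0]
contact_force: [0.5, 0.0, -0.2]
finger_gap: -0.0002
(array([-4.670e+01, -2.406e+02,  2.000e-01]), array([ 9.40174145e-05,  4.23607317e-05, -1.18134338e-04]))
```

```bash
python3 -c "
from h import *
look('wrist','w1')"
python3 -m jog '[[-8,-40,0,0,0,0],[-16,-80,0,0,0,0],[-24,-120,0,0,0,0],[-32,-160,0,0,0,0],[-40,-200,0,0,0,0],[-46,-232,0,0,0,0],[-47,-241,0,0,0,0],[-47,-241,0,0,0,0]]' 0
python3 -c "
from h import *
look('wrist','w2')"
```

```text
t: 2.2
tcp_pos: [0.4899, 0.0505, 0.4201]
eef_rot: [-0.06, 0.998, -0.0, -0.0]
contact_force: [-0.0, 0.9, -0.5]
finger_gap: -0.0
```

View pics/w1.png

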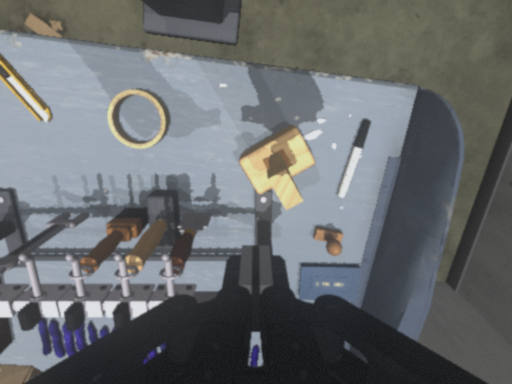

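View pics/w2.png

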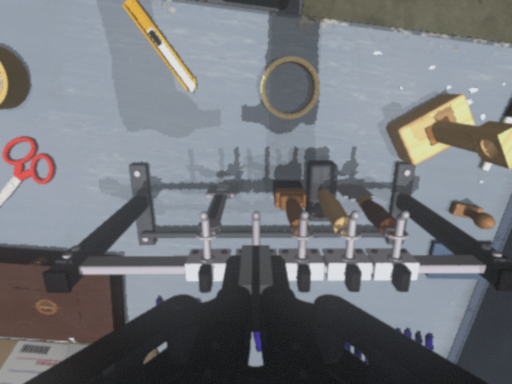

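The wrist view w2 shows the pegs at u≈205, 256 (empty), 303, 352 and 400 with black tabs near v≈283, and the posts at (65,273) and (497,268). I'll measure the tabs from both views.

```bash
python3 - <<'E'
from h import *
a=cv2.imread("pics/w2.png")
cv2.imwrite("pics/w2z.png",cv2.resize(a[195:305,170:430],None,fx=3,fy=3,interpolation=cv2.INTER_CUBIC))
m=(a.max(2)<45).astype(np.uint8); 
n,l,st,ce=cv2.connectedComponentsWithStats(m)
for i in range(1,n):
    if st[i,4]>60 and st[i,4]<3000: print(st[i],ce[i].round(1))
E
```

```text
[485 263  27  27 396] [497.3 273.1]
```

View pics/w2z.png

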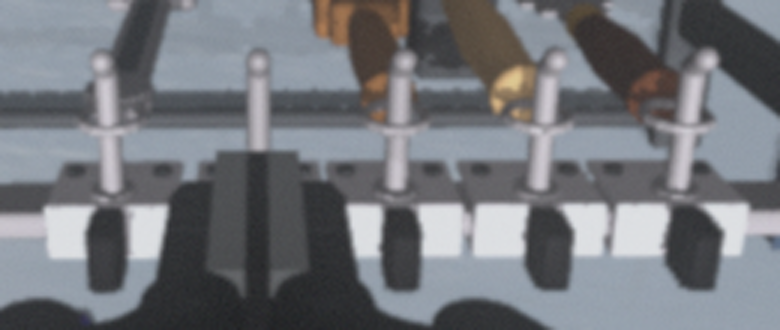

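```bash
python3 - <<'E'
from h import *
c=ld("w2"); ct=cam("top")
f=lambda z:(170+z[0]/3,195+z[1]/3)
T=dict(s=(328,140),h=(390,131),b=(448,125),e=(508,119),sp=(571,110))
g=lambda z:(130+z[0]/3.8,130+z[1]/3.8)
for n,p in dict(sp=(107,262),b=(402,262),h=(550,262),s=(697,262)).items():
  X,r=tri([(c,f(p)),(ct,g(T[n]))]); print(n,onz(c,f(p),.267).round(4),X.round(4),r.round(4))
print("carrier cap edges sp/left..", [onz(c,f(p),.2465).round(4)[1] for p in [(46,230),(172,230),(348,230),(464,230),(473,230),(604,230),(613,230),(746,230)]])
for n,p in dict(sp=(100,60),e=(258,60),b=(404,60),h=(554,60),s=(707,60)).items(): print("tip",n,onz(c,f(p),.249).round(4))
print("posts",[onz(c,p,.265).round(4) for p in [(65,276),(497,273)]])
E
```

```text
sp [0.5923 0.0155 0.267 ] [0.5942 0.0131 0.2638] [0.0021 0.0021]
b [0.5808 0.1113 0.267 ] [0.58   0.1106 0.2686] [0.0004 0.0004]
h [0.5751 0.1594 0.267 ] [0.5741 0.1576 0.2695] [0.0009 0.0009]
s [0.5694 0.2072 0.267 ] [0.5675 0.2063 0.2693] [0.0007 0.0007]
carrier cap edges sp/left.. [np.float64(-0.0085), np.float64(0.035), np.float64(0.0957), np.float64(0.1358), np.float64(0.1389), np.float64(0.1842), np.float64(0.1873), np.float64(0.2332)]
tip sp [0.5292 0.0061 0.249 ]
tip e [0.5231 0.0569 0.249 ]
tip b [0.5174 0.1039 0.249 ]
tip h [0.5117 0.1522 0.249 ]
tip s [0.5057 0.2014 0.249 ]
posts [array([ 0.6029, -0.1222,  0.265 ]), array([0.5492, 0.2977, 0.265 ])]
```

```bash
python3 - <<'E'
from h import *
print(toolshift((.5895,.0392,.276),np.deg2rad(187)))
E
```

```text
(array([-97.6, -25.5, 144. ]), array([ 0.00079885, -0.00064995,  0.00080818]))
```

```bash
python3 -m jog '[[-35,-9,25,0,0,0],[-70,-18,50,0,0,0],[-98,-25,80,0,0,0],[-98,-25.5,105,0,0,0],[-98,-25.5,112,0,0,0],[-98,-25.5,112,0,0,0]]' 0
python3 -c "
from h import *
look('wrist','w3');look('top','t3')
a=cv2.imread('pics/t3.png');cv2.imwrite('pics/t3z.png',cv2.resize(a[130:260,130:340],None,fx=3.8,fy=3.8,interpolation=cv2.INTER_CUBIC))"
```

```text
t: 2.85
tcp_pos: [0.589, 0.0406, 0.307]
eef_rot: [-0.063, 0.998, 0.0, -0.002]
contact_force: [0.6, 0.7, 0.5]
finger_gap: 0.0
```

View pics/w3.png

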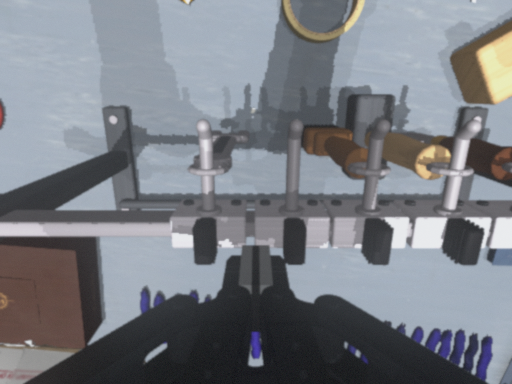

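View pics/t3z.png

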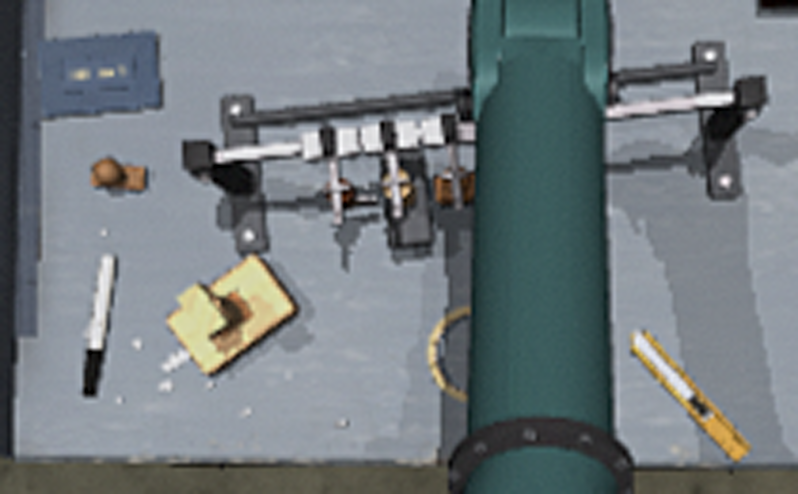

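w3 shows the finger between the spanner tab (205,248) and the empty hook's tab (294,248). I'll measure before descending.

```bash
python3 - <<'E'
from h import *
c=ld("w3");c2=ld("w2")
s=get_state();R=Ro.from_quat(s["eef_rot"])
for p in [(205,253),(294,253),(378,253)]: 
    X=onz(c,p,.267); print(X.round(4),(R.inv().apply(X-np.array(s["tcp_pos"]))*1000).round(1))
print("tip e",tri([(c,(296,126)),(c2,(256,215))]))
E
```

```text
[0.5967 0.0152 0.267 ] [ -3.2 -25.2  42.4]
[0.5906 0.064  0.267 ] [-3.2 24.  42.5]
[0.5848 0.11   0.267 ] [-3.2 70.4 42.5]
tip e (array([0.52438223, 0.05689241, 0.24546249]), array([0.00021336, 0.00021336]))
```

```bash
python3 -m jog '[[0,0,12,0,0,0],[0,0,24,0,0,0],[0,0,31,0,0,0],[0,0,31,0,0,0],[0,-3,31,0,0,0],[0,-6,31,0,0,0],[0,-10,31,0,0,0],[0,-15,31,0,0,0],[0,-21,31,0,0,0],[0,-28,31,0,0,0],[0,-35,31,0,0,0],[0,-42,31,0,0,0]]' 0
python3 -m jog '[[0,-7,0,0,0,0],[0,-14,0,0,0,0],[0,-20,0,0,0,0],[0,-24,0,0,0,0],[0,-26,0,0,0,0],[0,-26,0,0,0,0]]' 0
python3 -c "
from h import *
look('wrist','w4')"
```

```text
t: 4.15
tcp_pos: [0.5958, -0.004, 0.2775]
eef_rot: [-0.061, 0.998, -0.0, 0.0]
contact_force: [0.2, 1.3, 1.6]
finger_gap: 0.0002
t: 4.75
tcp_pos: [0.5984, -0.0298, 0.2771]
eef_rot: [-0.061, 0.998, -0.0, -0.0]
contact_force: [-0.1, 0.0, -1.4]
finger_gap: 0.0001
```

View pics/w4.png

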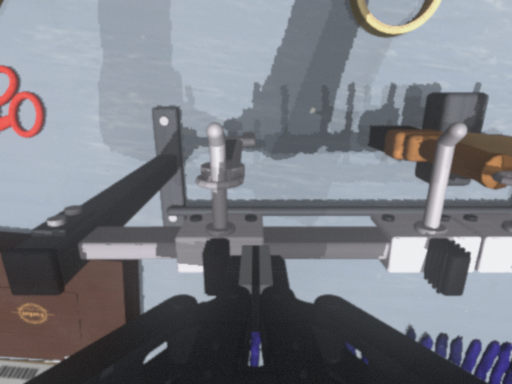

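```bash
python3 - <<'E'
from h import *
print(toolshift((.585,.0877,.307),np.deg2rad(187)))
E
```

```text
(array([ -1.2, 118. , -30. ]), array([-0.00042322, -0.00104785,  0.00078631]))
```

```bash
python3 -m jog '[[0,1,-12,0,0,0],[0,2,-30,0,0,0],[0,30,-32,0,0,0],[-1,70,-32,0,0,0],[-1,105,-32,0,0,0],[-1,118,-31,0,0,0],[-1,118,-30,0,0,0],[-1,118,-30,0,0,0]]' 0
python3 -c "
from h import *
look('wrist','w5')"
```

```text
t: 5.6
tcp_pos: [0.5852, 0.0865, 0.3075]
eef_rot: [-0.061, 0.998, -0.001, -0.0]
contact_force: [0.3, -0.2, 0.3]
finger_gap: -0.0003
```

View pics/w5.png

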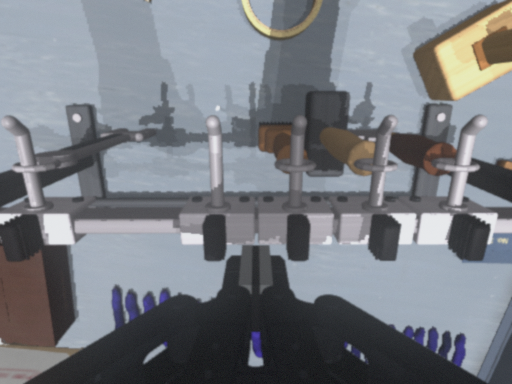

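```bash
python3 - <<'E'
from h import *
a=cv2.imread("pics/w5.png")
cv2.imwrite("pics/w5z.png",cv2.resize(a[195:305,170:430],None,fx=3,fy=3,interpolation=cv2.INTER_CUBIC))
c=ld("w5")
s=get_state();R=Ro.from_quat(s["eef_rot"])
for p in [(15,250),(214,250),(298,250),(384,250),(468,250)]: 
    X=onz(c,p,.267); print(X.round(4),(R.inv().apply(X-np.array(s["tcp_pos"]))*1000).round(1))
E
```

```text
[ 0.6042 -0.0434  0.267 ] [  -3.2 -130.3   40.7]
[0.5908 0.0657 0.267 ] [ -3.  -20.4  40.5]
[0.5852 0.1118 0.267 ] [-2.9 26.  40.5]
[0.5794 0.1589 0.267 ] [-2.8 73.5 40.4]
[0.5737 0.2048 0.267 ] [ -2.7 119.8  40.3]
```

View pics/w5z.png

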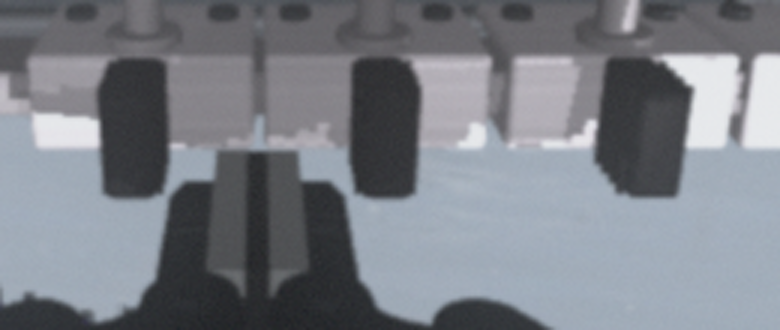

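```bash
python3 -m jog '[[0,3,12,0,0,0],[0,3,24,0,0,0],[0,3,31,0,0,0],[0,5,31,0,0,0],[0,8,31,0,0,0],[0,11,31,0,0,0],[0,14,31,0,0,0],[0,18,31,0,0,0],[0,23,31,0,0,0],[0,29,31,0,0,0],[0,35,31,0,0,0],[0,41,31,0,0,0]]' 0
python3 -m jog '[[0,6,0,0,0,0],[0,12,0,0,0,0],[0,17,0,0,0,0],[0,21,0,0,0,0],[0,23,0,0,0,0],[0,24,0,0,0,0],[0,24,0,0,0,0],[0,22,-12,0,0,0],[0,22,-32,0,0,0],[0,22,-60,0,0,0],[0,22,-90,0,0,0],[0,22,-90,0,0,0]]' 0
python3 -c "
from h import *
look('wrist','w6')"
```

```text
t: 6.85
tcp_pos: [0.5799, 0.1294, 0.2763]
eef_rot: [-0.062, 0.998, -0.0, -0.0]
contact_force: [-0.6, -4.2, -3.3]
finger_gap: 0.0001
t: 8.05
tcp_pos: [0.5811, 0.1523, 0.3729]
eef_rot: [-0.062, 0.998, 0.003, 0.006]
contact_force: [0.2, 0.2, 1.0]
finger_gap: 0.0
```

View pics/w6.png

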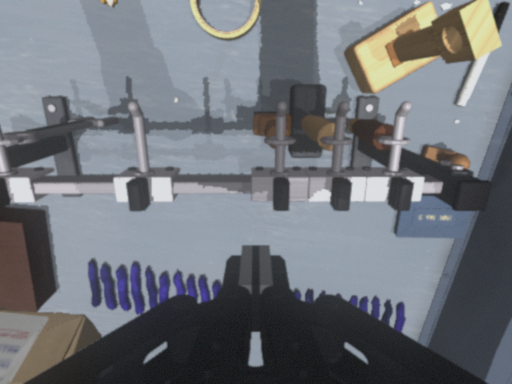

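w6 shows the empty hook's tab at (138,197) and the brush tab at (281,197), well apart. The mallet paddle is at (465,30).

```bash
python3 - <<'E'
from h import *
c=ld("w6")
P=[onz(c,p,.267) for p in [(138,200),(281,200),(341,200),(401,200)]]
print([p.round(4) for p in P],[np.linalg.norm(P[i+1]-P[i]).round(4) for i in range(3)])
cs=[ld(f"w{i}") for i in (2,3,5,6)]; uv=[(256,215),(296,126),(212.5,122),(134,107)]
print("tip e",tri(list(zip(cs,uv))))
for a,b in zip(cs,uv): print(onz(a,b,.246).round(4))
a=cv2.imread("pics/w6.png"); cv2.imwrite("pics/w6z.png",cv2.resize(a[0:110,330:512],None,fx=4,fy=4,interpolation=cv2.INTER_CUBIC))
cv2.imwrite("pics/w6y.png",cv2.resize(a[90:220,80:220],None,fx=4,fy=4,interpolation=cv2.INTER_CUBIC))
print(toolshift((.40,.325,.42),np.deg2rad(128.5)))
E
```

```text
[array([0.5888, 0.068 , 0.267 ]), array([0.576 , 0.1729, 0.267 ]), array([0.5706, 0.2171, 0.267 ]), array([0.5652, 0.2613, 0.267 ])] [np.float64(0.1057), np.float64(0.0445), np.float64(0.0446)]
tip e (array([0.52458979, 0.05697436, 0.24446397]), array([0.00028912, 0.00023879, 0.00034442, 0.00031556]))
[0.5242 0.0571 0.246 ]
[0.5243 0.0566 0.246 ]
[0.5242 0.0569 0.246 ]
[0.5246 0.0578 0.246 ]
(array([156.6, 194. , -50.2]), array([0.00738524, 0.00609884, 1.02245977]))
```

View pics/w6z.png

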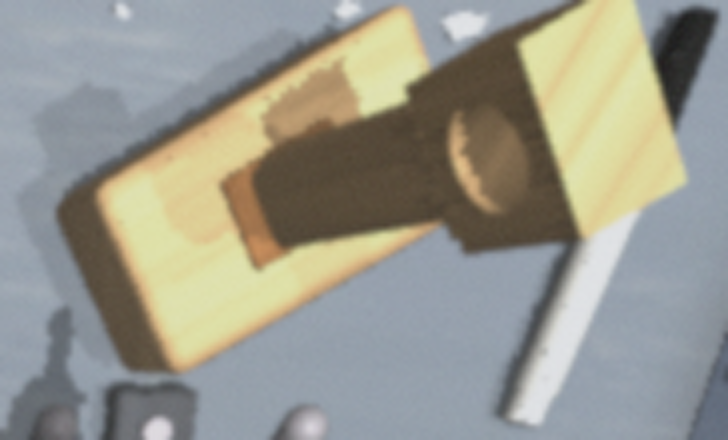

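View pics/w6y.png

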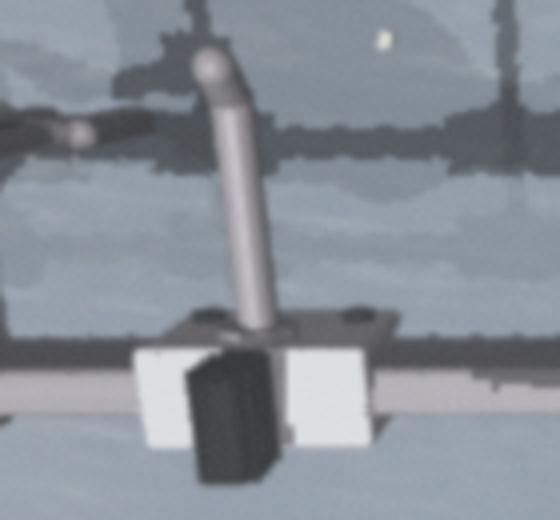

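```bash
python3 - <<'E'
from h import *
print(toolshift((.445,.295,.42),np.deg2rad(128.5)))
E
```

```text
(array([115.6, 158.7, -50. ]), array([0.00738524, 0.00609884, 1.02245977]))
```

```bash
python3 -m jog '[[12,15,-25,0,0,0.12],[26,35,-50,0,0,0.25],[42,56,-50,0,0,0.38],[58,79,-50,0,0,0.51],[74,102,-50,0,0,0.64],[90,124,-50,0,0,0.77],[105,144,-50,0,0,0.90],[115,158,-50,0,0,1.02],[115,158,-50,0,0,1.02],[115,158,-50,0,0,1.02]]' 85
python3 -c "
from h import *
look('wrist','w7')"
```

```text
t: 9.1
tcp_pos: [0.444, 0.2933, 0.4162]
eef_rot: [0.432, 0.902, -0.0, 0.0]
contact_force: [0.0, -0.5, -0.4]
finger_gap: 0.0846
```

View pics/w7.png

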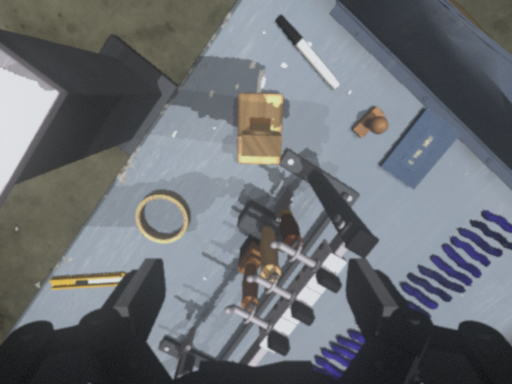

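```bash
python3 - <<'E'
import cv2
a=cv2.imread("pics/w7.png"); cv2.imwrite("pics/w7z.png",cv2.resize(a[80:180,210:310],None,fx=6,fy=6,interpolation=cv2.INTER_CUBIC))
E
```

```text
(no output)
```

View pics/w7z.png

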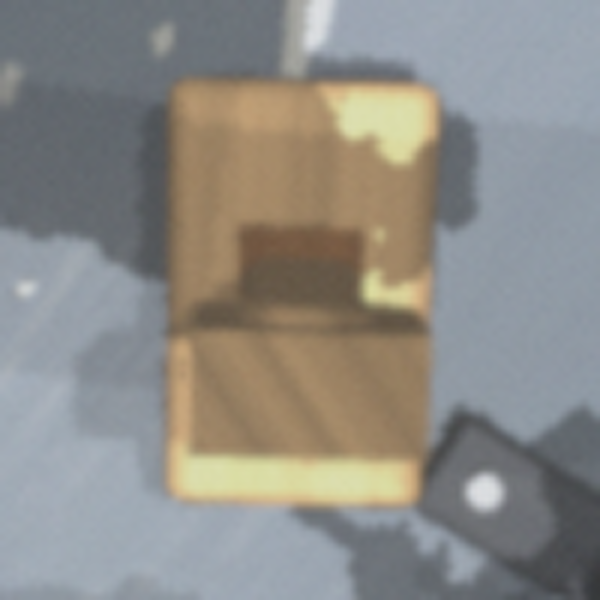

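```bash
python3 - <<'E'
from h import *
c=ld("w7"); f=lambda z:(210+z[0]/6-.4,80+z[1]/6-.4)
P=[(189,333),(432,333),(426,457),(190,457)]
Q=[(172,82),(438,82),(424,500),(172,500)]
for z,L in ((.201,P),(.056,Q)):
    W=np.array([onz(c,f(p),z) for p in L]); print(W.round(4).tolist(),"c",W.mean(0).round(4))
    e=[W[1]-W[0],W[2]-W[1],W[3]-W[2],W[0]-W[3]]
    print([(np.linalg.norm(v).round(4),np.degrees(np.arctan2(v[1],v[0])).round(1)) for v in e])
c6=ld("w6"); g=lambda z:(330+z[0]/4-.4,0+z[1]/4-.4)
# w6 corners: (520,45) , (580,237),(687,182)
for q in [(520,45),(580,237),(687,182)]: print(onz(c6,g(q),.201).round(4))
for a,q in [(P[0],(580,237)),(P[3],(687,182)),(P[2],(687,182)),(P[1],(520,45)),(P[1],(580,237)),(P[0],(520,45))]: print(q,a,tri([(c,f(a)),(c6,g(q))]))
s=get_state(); x=Ro.from_quat(s["eef_rot"]).as_matrix()[:,0]; print(np.degrees(np.arctan2(x[1],x[0])),s["tcp_pos"],s["t"])
E
```

```text
[[0.4094, 0.3161, 0.201], [0.442, 0.3423, 0.201], [0.4551, 0.3252, 0.201], [0.4228, 0.2993, 0.201]] c [0.4323 0.3207 0.201 ]
[(np.float64(0.0418), np.float64(38.8)), (np.float64(0.0216), np.float64(-52.5)), (np.float64(0.0415), np.float64(-141.2)), (np.float64(0.0215), np.float64(128.5))]
[[0.3766, 0.3418, 0.056], [0.4258, 0.3813, 0.056], [0.4884, 0.3021, 0.056], [0.4385, 0.262, 0.056]] c [0.4323 0.3218 0.056 ]
[(np.float64(0.0632), np.float64(38.8)), (np.float64(0.1009), np.float64(-51.7)), (np.float64(0.064), np.float64(-141.2)), (np.float64(0.1009), np.float64(127.8))]
[0.4229 0.2994 0.201 ]
[0.4553 0.3236 0.201 ]
[0.4426 0.3419 0.201 ]
(580, 237) (189, 333) (array([0.43203606, 0.32130767, 0.19473702]), array([0.02315991, 0.02315991]))
(687, 182) (190, 457) (array([0.43485105, 0.31083254, 0.23827903]), array([0.0160778, 0.0160778]))
(687, 182) (426, 457) (array([0.44897427, 0.32671892, 0.22445763]), array([0.00197321, 0.00197321]))
(520, 45) (432, 333) (array([0.43001418, 0.3294273 , 0.16853689]), array([0.02005607, 0.02005607]))
(580, 237) (432, 333) (array([0.44850795, 0.3417768 , 0.17016586]), array([0.0022747, 0.0022747]))
(520, 45) (189, 333) (array([0.41295943, 0.3136509 , 0.1727411 ]), array([0.0025384, 0.0025384]))
128.6818377278776 [0.44452267 0.29256121 0.41626943] 9.15
```

```bash
python3 - <<'E'
from h import *
print(toolshift((.4323,.321,.185),np.deg2rad(128.3)))
E
```

```text
(array([ 30. ,   8.2, 231.3]), array([0.00012198, 0.00053163, 0.00666436]))
```

```bash
python3 -m jog '[[15,4,30,0,0,0.006],[30,8,70,0,0,0.006],[30,8,110,0,0,0.006],[30,8,150,0,0,0.006],[30,8,180,0,0,0.006],[30,8,180,0,0,0.006]]' 85
python3 - <<'E'
from h import *
look("wrist","w8");print(toolshift((.4323,.321,.185),np.deg2rad(128.3)))
E
```

```text
t: 9.75
tcp_pos: [0.4301, 0.3188, 0.2326]
eef_rot: [0.437, 0.9, -0.004, -0.001]
contact_force: [-0.2, -0.3, -0.2]
finger_gap: 0.0848
(array([ 0.5,  1.4, 49.9]), array([-0.00411407,  0.00107881, -0.00191075]))
```

View pics/w8.png

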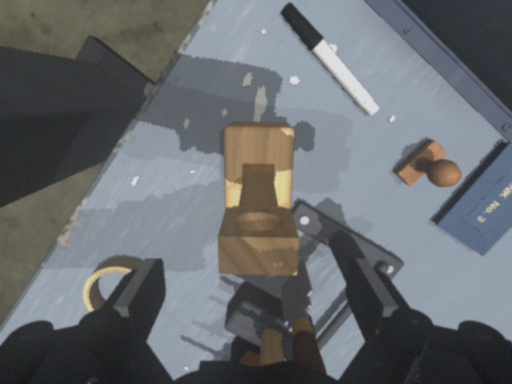

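The paddle's top face is centred at (259,254), between fingers whose inner edges are at u=163 and 350. That is aligned within about 1.5 mm.

```bash
python3 -m jog '[[0,0.5,15,0,0,0],[0,1,30,0,0,0],[0,1,42,0,0,0],[0,1,50,0,0,0],[0,1,51,0,0,0],[0,1,51,0,0,0]]' 85
python3 -m jog '[[0,0,0,0,0,0],[0,0,0,0,0,0],[0,0,0,0,0,0],[0,0,0,0,0,0],[0,0,0,0,0,0],[0,0,0,0,0,0],[0,0,0,0,0,0],[0,0,0,0,0,0]]' 30 60
```

```text
t: 10.4
tcp_pos: [0.4326, 0.3224, 0.1858]
eef_rot: [0.436, 0.9, 0.0, 0.0]
contact_force: [-0.0, 0.2, -0.4]
finger_gap: 0.0853
t: 11.2
tcp_pos: [0.4319, 0.3221, 0.1858]
eef_rot: [0.436, 0.9, -0.0, -0.0]
contact_force: [-1.7, -1.6, 5.2]
finger_gap: 0.0414
```

```bash
python3 -m jog '[[0,0,-5,0,0,0],[0,0,-15,0,0,0],[0,0,-30,0,0,0],[0,0,-50,0,0,0],[0,0,-75,0,0,0],[0,0,-100,0,0,0],[0,0,-125,0,0,0],[0,0,-145,0,0,0],[0,0,-153,0,0,0],[0,0,-154,0,0,0]]'
python3 - <<'E'
from h import *
look("side","s9");print(toolshift((.4424,.0472,.340),np.deg2rad(186.9)))
a=cv2.imread("pics/s9.png")[120:345,170:360]; cv2.imwrite("pics/s9z.png",cv2.resize(a,None,fx=2.6,fy=2.6,interpolation=cv2.INTER_CUBIC))
E
```

```text
t: 12.2
tcp_pos: [0.4325, 0.3226, 0.3403]
eef_rot: [0.436, 0.9, 0.001, 0.0]
contact_force: [0.7, 0.1, -3.1]
finger_gap: 0.0416
(array([-222.4, -162.3,   -0.7]), array([ 3.03208280e-04,  2.80892084e-05, -1.02307141e+00]))
```

View pics/s9z.png

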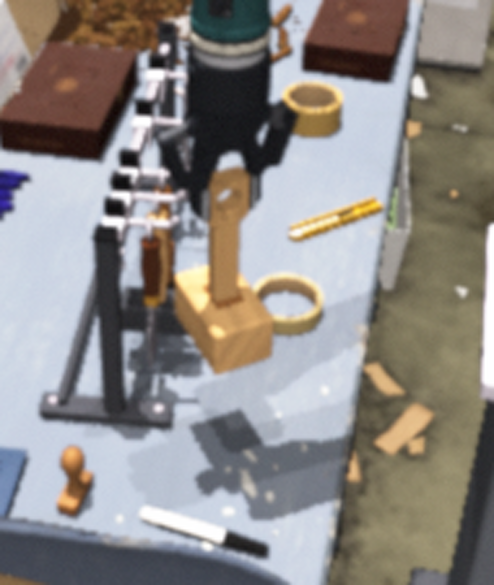

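The side view shows the mallet held upright by the paddle, with its hole between the pads. Next I carry it in front of the empty hook.

```bash
python3 -m jog '[[-8,-6,0,0,0,-0.05],[-24,-17,0,0,0,-0.13],[-45,-33,0,0,0,-0.23],[-68,-50,0,0,0,-0.33],[-91,-66,0,0,0,-0.44],[-114,-83,0,0,0,-0.55],[-137,-100,0,0,0,-0.66],[-160,-117,0,0,0,-0.77],[-183,-134,0,0,0,-0.87],[-203,-148,0,0,0,-0.95],[-217,-158,0,0,0,-1.01],[-222,-162,0,0,0,-1.023]]'
python3 -m jog '[[0,0,0,0,0,0],[0,0,0,0,0,0]]'
python3 - <<'E'
from h import *
look("wrist","w10");print(toolshift((.4424,.0472,.340),np.deg2rad(186.9)))
E
```

```text
t: 13.45
tcp_pos: [0.4415, 0.0455, 0.3381]
eef_rot: [-0.059, 0.998, -0.001, -0.001]
contact_force: [-0.9, -0.3, -3.0]
finger_gap: 0.0417
t: 13.65
tcp_pos: [0.4423, 0.0487, 0.3388]
eef_rot: [-0.06, 0.998, 0.0, -0.001]
contact_force: [-0.4, 1.6, -2.4]
finger_gap: 0.0416
(array([ 0.2, -1.8, -1.1]), array([ 0.00033094, -0.00067568,  0.00100254]))
```

View pics/w10.png

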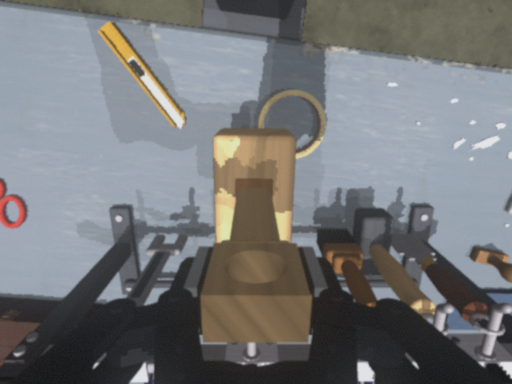

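```bash
python3 - <<'E'
from h import *
c=ld("w10"); s=get_state(); R=Ro.from_quat(s["eef_rot"]);p=np.array(s["tcp_pos"])
a=cv2.imread("pics/w10.png")
cv2.imwrite("pics/w10z.png",cv2.resize(a[225:384,190:330],None,fx=5,fy=5,interpolation=cv2.INTER_CUBIC)[:, :])
X=onz(c,(253,350),.245); print(X,R.inv().apply(X-p)*1000)
zt=p[2]+.0152
for q in [(211,243),(302,241),(310,340),(203,340)]:
    X=onz(c,q,zt);print(X.round(4),(R.inv().apply(X-p)*1000).round(1))
E
```

```text
[0.56482054 0.06329727 0.245     ] [-123.32354582   -0.68904859   93.84378392]
[0.4151 0.0312 0.3541] [ 29.2 -14.4 -15.2]
[0.4105 0.0631 0.3541] [ 30.   17.8 -15.2]
[0.4528 0.0734 0.3541] [-13.3  22.9 -15.2]
[0.4579 0.0313 0.3541] [-13.2 -19.4 -15.2]
```

View pics/w10z.png

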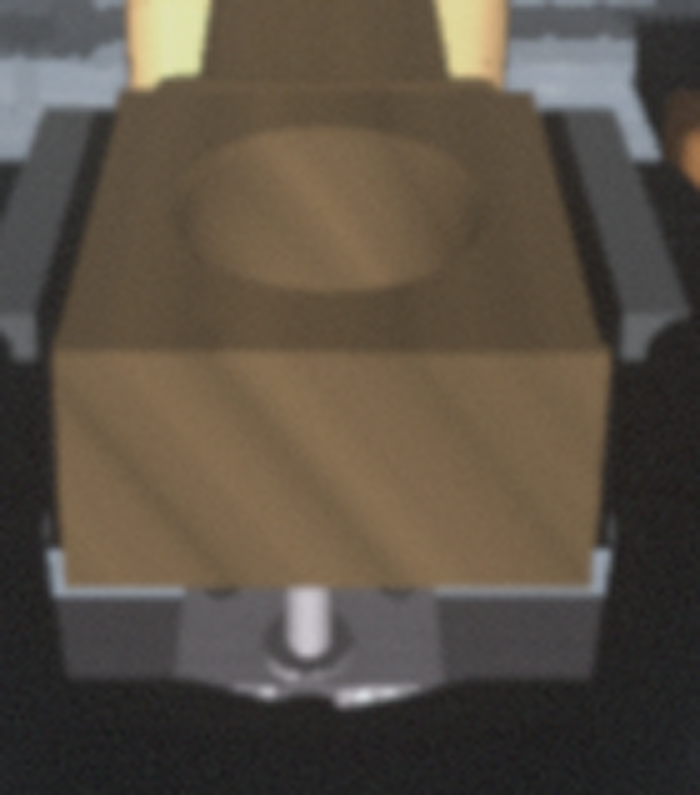

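```bash
python3 - <<'E'
from h import *
c=ld("w10"); s=get_state(); R=Ro.from_quat(s["eef_rot"]);p=np.array(s["tcp_pos"])
for q,z in [((251.3,354),.238),((201,295),p[2]+.0152),((311.6,295),p[2]+.0152),((203,342),p[2]+.0152),((308,342),p[2]+.0152)]:
    X=onz(c,q,z);print(X.round(4),(R.inv().apply(X-p)*1000).round(1))
print("tip/seat in tool",[(R.inv().apply(np.array(X)-p)*1000).round(1) for X in [(.5243,.0571,.245),(.5516,.0604,.238)]])
E
```

```text
[0.576  0.0631 0.238 ] [-134.4   -2.2  100.8]
[0.4371 0.0291 0.3541] [  7.7 -19.1 -15.2]
[0.4321 0.0704 0.3541] [  7.6  22.4 -15.2]
[0.4588 0.0314 0.3541] [-14.2 -19.5 -15.2]
[0.4539 0.0728 0.3541] [-14.3  22.2 -15.2]
tip/seat in tool [array([-82.4,  -1.9,  93.9]), array([-109.9,   -2. ,  100.9])]
```

```bash
python3 -m jog '[[0,-1.5,8,0,0,0],[0,-3.5,22,0,0,0],[0,-3.5,40,0,0,0],[0,-3.5,58,0,0,0],[0,-3.5,74,0,0,0],[0,-3.5,85,0,0,0],[0,-3.5,90,0,0,0],[0,-3.5,90.5,0,0,0],[0,-3.5,90.5,0,0,0],[0,-3.5,90.5,0,0,0]]'
python3 - <<'E'
from h import *
look("wrist","w11");look("side","s11")
ps=[]
import numpy as np
s=get_state();p=np.array(s["tcp_pos"]);R=Ro.from_quat(s["eef_rot"]);print(p,s["t"])
print("tip/seat in tool",[(R.inv().apply(np.array(X)-p)*1000).round(1) for X in [(.5243,.0571,.245),(.5516,.0604,.238)]])
a=cv2.imread("pics/s11.png")[120:300,170:360]; cv2.imwrite("pics/s11z.png",cv2.resize(a,None,fx=3.3,fy=3.3,interpolation=cv2.INTER_CUBIC))
E
```

```text
t: 14.7
tcp_pos: [0.4436, 0.0444, 0.2495]
eef_rot: [-0.06, 0.998, 0.0, 0.001]
contact_force: [0.3, -0.1, -3.0]
finger_gap: 0.0413
[0.44344214 0.04433727 0.2493976 ] 14.8
tip/seat in tool [array([-81.8,   3. ,   4.5]), array([-109.3,    3. ,   11.6])]
```

View pics/w11.png

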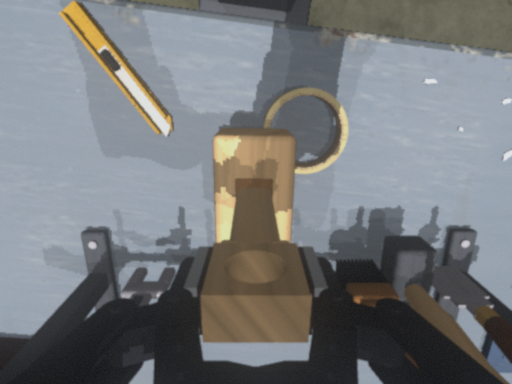

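View pics/s11z.png

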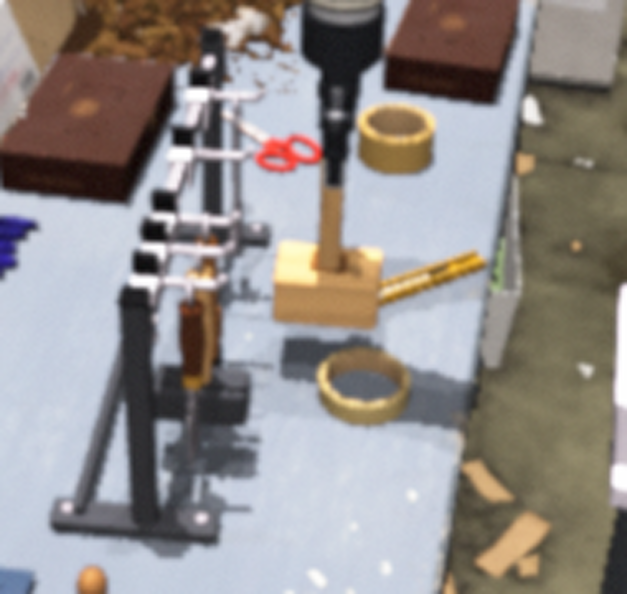

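```bash
python3 -m jog '[[-8,0.5,0.5,0,0,0],[-20,1.5,1,0,0,0],[-34,1.5,1,0,0,0],[-46,1.5,1,0,0,0],[-54,1.5,1,0,0,0],[-58,1.5,1,0,0,0],[-58,1.5,1,0,0,0],[-58,1.5,1,0,0,0],[-58,1.5,1,0,0,0]]'
python3 - <<'E'
from h import *
look("wrist","w12");look("side","s12");look("top","t12")
s=get_state();p=np.array(s["tcp_pos"]);R=Ro.from_quat(s["eef_rot"]);print(p,s["t"])
print("tip/seat in tool",[(R.inv().apply(np.array(X)-p)*1000).round(1) for X in [(.5243,.0571,.245),(.5516,.0604,.238)]])
a=cv2.imread("pics/s12.png")[100:280,170:360]; cv2.imwrite("pics/s12z.png",cv2.resize(a,None,fx=3.3,fy=3.3,interpolation=cv2.INTER_CUBIC))
a=cv2.imread("pics/w12.png")[200:384,150:360]; cv2.imwrite("pics/w12z.png",cv2.resize(a,None,fx=3.2,fy=3.2,interpolation=cv2.INTER_CUBIC))
E
```

```text
t: 15.7
tcp_pos: [0.4996, 0.0526, 0.2477]
eef_rot: [-0.06, 0.998, 0.0, -0.0]
contact_force: [-0.2, -0.0, -3.2]
finger_gap: 0.0416
[0.49993609 0.05263523 0.24782825] 15.85
tip/seat in tool [array([-24.7,   1.5,   2.8]), array([-52.2,   1.5,   9.8])]
```

View pics/w12z.png

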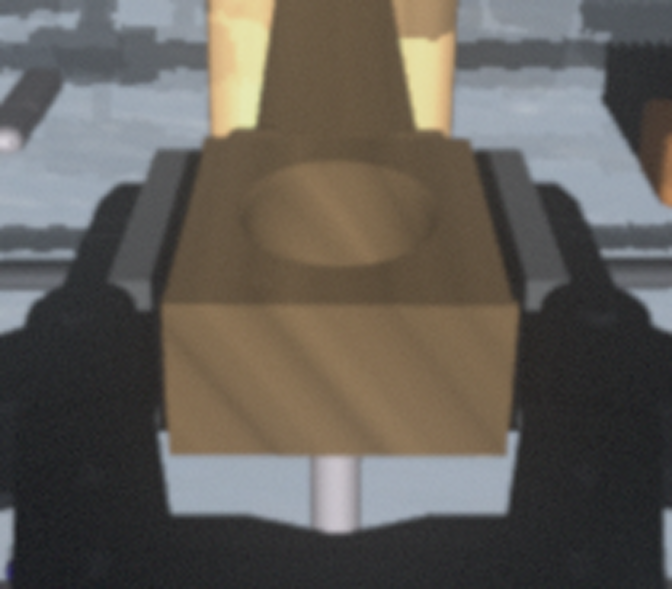

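View pics/s12z.png

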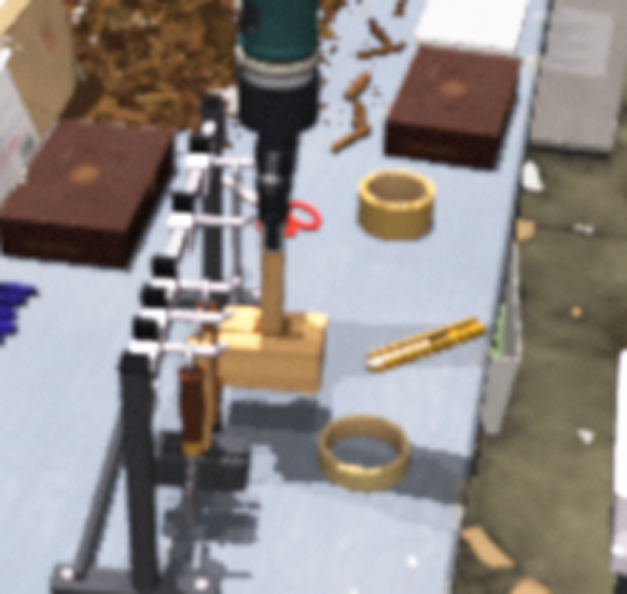

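The peg shows below the paddle at zoom u≈335, against a paddle centre of 340, so it is centred within about 1 mm. I'll slide the mallet on.

```bash
python3 -m jog '[[-4,-0.5,0,0,0,0],[-10,-0.5,0,0,0,0],[-16,-0.5,0,0,0,0],[-22,-0.5,0,0,0,0],[-28,-0.5,0,0,0,0],[-28,-0.5,0,0,0,0]]'
python3 -c "
from h import *
look('wrist','w13')"
```

```text
t: 16.45
tcp_pos: [0.5297, 0.0558, 0.2479]
eef_rot: [-0.06, 0.998, -0.0, 0.001]
contact_force: [0.2, 0.8, -3.6]
finger_gap: 0.0412
```

```bash
python3 -m jog '[[-5,0,0,0,0,0],[-11,0,0,0,0,0],[-17,0,0,0,0,0],[-21,0,0,0,0,0],[-22,0,0,0,0,0],[-22,0,0,0,0,0],[-22,0,0,0,0,0]]'
python3 - <<'E'
from h import *
look("wrist","w14");look("side","s14")
s=get_state();p=np.array(s["tcp_pos"]);R=Ro.from_quat(s["eef_rot"]);print(p,s["t"],s["contact_force"])
print("seat in tool",[(R.inv().apply(np.array(X)-p)*1000).round(1) for X in [(.5516,.0604,.238)]])
a=cv2.imread("pics/s14.png")[100:280,170:360]; cv2.imwrite("pics/s14z.png",cv2.resize(a,None,fx=3.3,fy=3.3,interpolation=cv2.INTER_CUBIC))
E
```

```text
t: 17.2
tcp_pos: [0.5498, 0.0581, 0.2477]
eef_rot: [-0.06, 0.998, -0.0, -0.0]
contact_force: [-0.1, -0.1, -3.1]
finger_gap: 0.0414
[0.54975085 0.05816531 0.24777407] 17.3 [ 1.0155905   0.18174122 -3.43619163]
seat in tool [array([-2.1,  2. ,  9.8])]
```

View pics/w14.png

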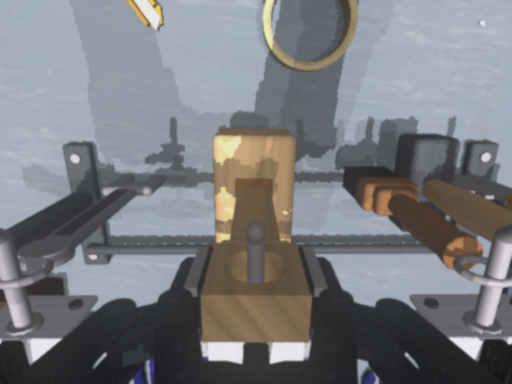

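View pics/s14z.png

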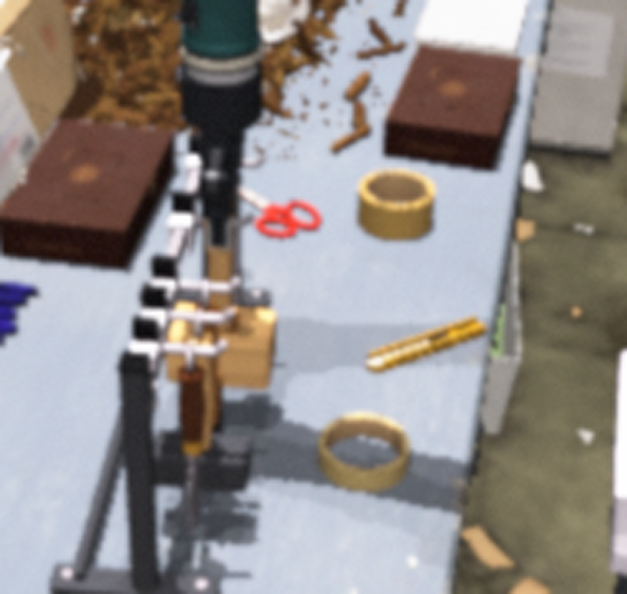

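The peg passes through the hole, centred at (255,255). Now I lower the mallet until the peg carries its weight.

```bash
python3 -m jog '[[0,0,3,0,0,0],[0,0,6,0,0,0],[0,0,9,0,0,0],[0,0,10,0,0,0],[0,0,10.5,0,0,0],[0,0,10.5,0,0,0],[0,0,10.5,0,0,0],[0,0,10.5,0,0,0]]'
python3 -m jog '[[0,0,0.5,0,0,0],[0,0,1,0,0,0],[0,0,1,0,0,0],[0,0,1,0,0,0]]'
```

```text
t: 18.1
tcp_pos: [0.5501, 0.0582, 0.2374]
eef_rot: [-0.06, 0.998, 0.0, 0.0]
contact_force: [-0.2, 1.1, -1.9]
finger_gap: 0.0413
t: 18.5
tcp_pos: [0.55, 0.0582, 0.2363]
eef_rot: [-0.06, 0.998, -0.0, -0.0]
contact_force: [-0.9, 0.0, -3.3]
finger_gap: 0.0415
```

```bash
python3 -m jog '[[0,0,0.5,0,0,0],[0,0,1,0,0,0],[0,0,1,0,0,0],[0,0,1,0,0,0]]'
python3 -m jog '[[0,0,0.5,0,0,0],[0,0,1,0,0,0],[0,0,1,0,0,0],[0,0,1,0,0,0]]'
```

```text
t: 18.9
tcp_pos: [0.5501, 0.0582, 0.2354]
eef_rot: [-0.06, 0.998, 0.0, 0.0]
contact_force: [-0.8, -0.0, -1.1]
finger_gap: 0.0417
t: 19.3
tcp_pos: [0.5501, 0.0582, 0.2351]
eef_rot: [-0.06, 0.998, 0.0, 0.0]
contact_force: [-2.1, 0.5, 4.6]
finger_gap: 0.0413
```

```bash
python3 -m jog '[[0,0,-0.7,0,0,0],[0,0,-0.7,0,0,0]]'
python3 -m jog '[[0,0,0,0,0,0],[0,0,0,0,0,0],[0,0,0,0,0,0],[0,0,0,0,0,0],[0,0,0,0,0,0],[0,0,0,0,0,0]]' 75
python3 -c "
from h import *
look('wrist','w15')"
```

```text
t: 19.5
tcp_pos: [0.5501, 0.0582, 0.2352]
eef_rot: [-0.06, 0.998, 0.0, 0.0]
contact_force: [-2.1, 0.2, 2.6]
finger_gap: 0.0413
t: 20.1
tcp_pos: [0.5501, 0.0582, 0.235]
eef_rot: [-0.06, 0.998, -0.0, 0.0]
contact_force: [-0.7, 0.6, -0.4]
finger_gap: 0.075
```

View pics/w15.png

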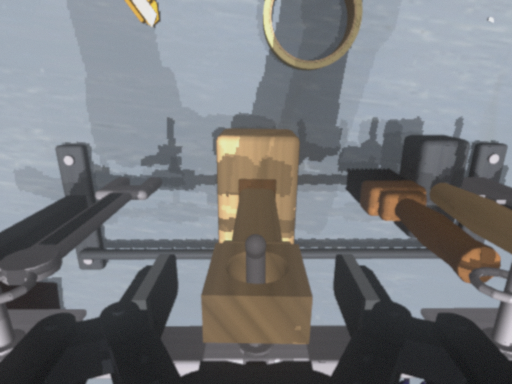

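The mallet hangs on the peg with the fingers clear on both sides. I'll withdraw straight up and check.

```bash
python3 -m jog '[[0,0,-5,0,0,0],[0,0,-15,0,0,0],[0,0,-30,0,0,0],[0,0,-50,0,0,0],[0,0,-75,0,0,0],[0,0,-100,0,0,0],[0,0,-130,0,0,0],[0,0,-160,0,0,0],[0,0,-185,0,0,0],[0,0,-185,0,0,0],[0,0,-185,0,0,0]]'
python3 -m jog '[[30,0,0,0,0,0],[65,0,0,0,0,0],[80,0,0,0,0,0],[80,0,0,0,0,0],[80,0,0,0,0,0],[80,0,0,0,0,0],[80,0,0,0,0,0],[80,0,0,0,0,0]]'
python3 - <<'E'
from h import *
look("wrist","w16");look("side","s16")
a=cv2.imread("pics/s16.png")[100:300,170:360]; cv2.imwrite("pics/s16z.png",cv2.resize(a,None,fx=3,fy=3,interpolation=cv2.INTER_CUBIC))
E
```

```text
t: 21.25
tcp_pos: [0.5501, 0.0581, 0.421]
eef_rot: [-0.06, 0.998, 0.0, 0.001]
contact_force: [0.5, 0.2, -0.5]
finger_gap: 0.0748
t: 22.05
tcp_pos: [0.4714, 0.0488, 0.4199]
eef_rot: [-0.06, 0.998, -0.0, -0.0]
contact_force: [0.1, 0.5, -0.4]
finger_gap: 0.0752
```

View pics/w16.png

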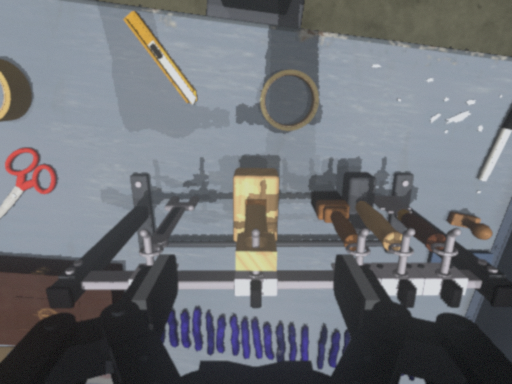

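View pics/s16z.png

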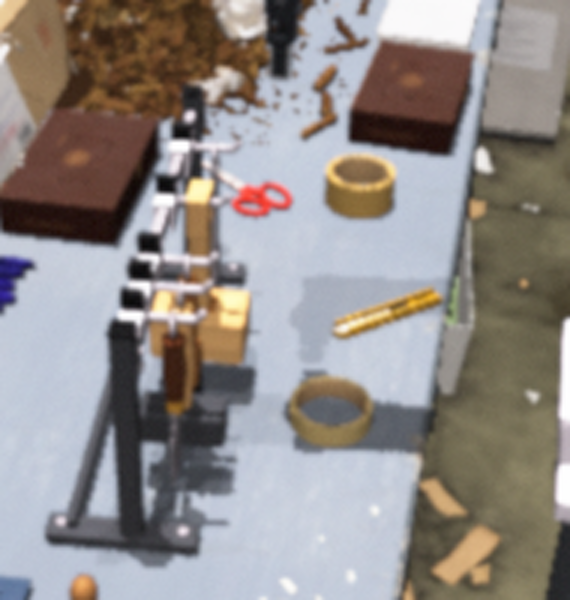

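```bash
python3 -m jog '[[0,0,0,0,0,0],[0,0,0,0,0,0],[0,0,0,0,0,0],[0,0,0,0,0,0],[0,0,0,0,0,0],[0,0,0,0,0,0],[0,0,0,0,0,0],[0,0,0,0,0,0],[0,0,0,0,0,0],[0,0,0,0,0,0],[0,0,0,0,0,0],[0,0,0,0,0,0]]'
python3 - <<'E'
from h import *
a=cv2.imread("pics/w16.png");b=look("wrist","w17");look("side","s17")
d=cv2.absdiff(a,b).max(2);print("diff w",(d>50).sum())
d=cv2.absdiff(cv2.imread("pics/s16.png"),cv2.imread("pics/s17.png")).max(2);print("diff s",(d>50).sum())
cv2.imwrite("pics/w17z.png",cv2.resize(b[150:310,110:480],None,fx=2.1,fy=2.1,interpolation=cv2.INTER_CUBIC))
cv2.imwrite("pics/w17y.png",cv2.resize(b[160:310,215:300],None,fx=4,fy=4,interpolation=cv2.INTER_CUBIC))
E
```

```text
t: 23.35
tcp_pos: [0.4706, 0.0486, 0.42]
eef_rot: [-0.06, 0.998, -0.0, -0.0]
contact_force: [-0.3, -0.3, -0.7]
finger_gap: 0.075
diff w 2
diff s 22
```

View pics/w17z.png

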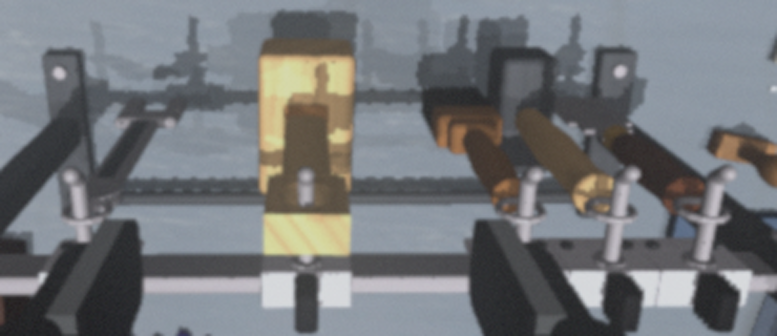

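View pics/w17y.png

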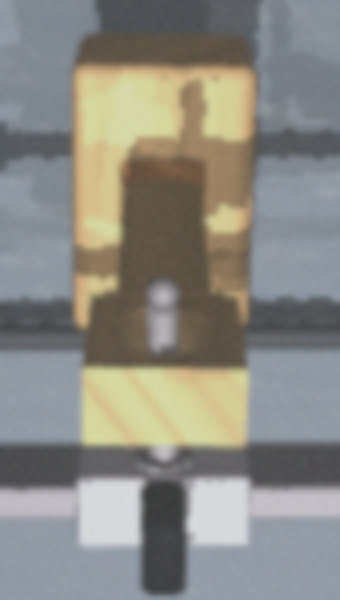

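```bash
python3 - <<'E'
from h import *
c=ld("w17"); f=lambda z:(215+z[0]/4-.4,160+z[1]/4-.4)
W=np.array([onz(c,f(p),.251) for p in [(82,367),(248,367),(248,445),(82,445)]]);m=W.mean(0)
H=np.array([onz(c,f(p),.106) for p in [(76,67),(252,67)]]).mean(0)
print(m,[np.linalg.norm(W[i+1]-W[i]).round(4) for i in range(3)],H)
R=Ro.from_euler("z",6.9,degrees=True)
print("top centre in seat frame",R.inv().apply(m-np.array([.5516,.0604,.238])).round(4)); print("head front-mid in seat frame",R.inv().apply(H-np.array([.5516,.0604,.238])).round(4))
E
```

```text
[0.55299483 0.06083558 0.251     ] [np.float64(0.0416), np.float64(0.0223), np.float64(0.0426)] [0.50228106 0.05469222 0.106     ]
top centre in seat frame [0.0014 0.0003 0.013 ]
head front-mid in seat frame [-0.0496  0.0003 -0.132 ]
```

```bash
python3 -c "
from station import *
print(close_job())"
```

```text
the job is handed in; nothing more can be done
None
```

The mallet is hanging by its handle hole on the empty hook, and the job was handed in at about 23.5 s of the 61 s allowed.

**What I did:** With the fingers closed, I pushed the spanner hook right by its tab. Then I pushed the brush hook left, which carried the hammer and scraper hooks with it. That left roughly 105–110 mm between the empty hook and each neighbour. I gripped the mallet by the paddle, slid the hole over the upturned peg tip, and lowered it until the peg took the weight. Then I opened the fingers and withdrew straight up.

**Last checks:**
- **Position:** the centre of the handle end measured 1.4 mm along the peg and 0.3 mm sideways from the seat. Its measured size (about 42 × 22 mm) matched the given paddle, which confirms the assumed hanging height.
- **Upright:** the head lies under the handle to within about 1 mm, so the mallet hangs upright.
- **Stillness:** pictures from the wrist and side cameras, taken 1.3 s apart, were practically identical.
- **Clearance:** the neighbouring tools are well clear of the mallet and look straight. I judged their angles by eye and did not measure them.
- **Bench items:** none of those in view showed any sign of having moved. I did not measure this, nor check every item in a closing top view.

**Disagreement:** sideways peg estimates from different moments differed by up to about 3 mm, because of arm settling and camera bias. I corrected for this on the way in by sighting the peg directly.

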